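# Slide the cover into the salt well and press it home

## Task

The prep board has a built-in round salt well whose steel cover is lying loose on the board. Nudge the cover across the board until it drops into the well, then press it down past the tight ring until you feel it sit firmly on the salt cup inside (the cup's depth differs, so go by feel), and let go. Be gentle: never push on the cover with more than about 2.5 kg of force, and leave the other things where they are.

Things in the scene. Friction and masses are not known exactly. Their poses are not given: they have to be found in the camera images.
- board: Fixed dark wooden prep board on the counter, 280 mm along its own x, 500 mm along its own y. Its flat top is about 39 to 45 mm above the counter (see well for the height). Origin on its underside centre, z up; it cannot move.
- well (a point): Centre of the mouth of the round salt well, at the level of the board's top face, in the middle of the board (axes as the board's). The well is 97 mm wide, with upright walls and a square edge at the mouth.
- seat (a point): Centre of the top face of the orange silicone ring in the well (fills it but for a 44 mm hole), at first 8 mm below the board's top. A tight fit: it slides down at about 7 N of load, smoothly and with no other resistance, up to 18 mm, and stays where it was pushed.
- cup_mount: Fixed foot on the well's axis, deep in the well (origin 38 mm below the board's top), carrying the round steel salt cup, 36 mm wide. The cup's flat rim is 14.5 to 23 mm below the board's top, differently each time; its depth is not given. It does not give way: a cover pressed onto it stops firmly.
- cover_center (a point): Centre (half-way up) of the loose steel well cover: a flat disc 92 mm wide, 14 mm thick, no handle, too wide to straddle. It starts flat on the board, 110 to 160 mm left or right of the well, this point 7 mm above the board's top; dropped in the well onto the ring it is 1 mm below (top 6 mm proud); pressed home on the cup 7.5 to 16 mm below.
- cover: The same cover, 0.17 to 0.35 kg; origin at its underside centre, z up along its axis.
- shaker: Loose white plastic salt shaker with a blue twist top, 46 mm wide, 86 mm high, standing on the board on the other side of the well from the cover. Origin at its underside centre. Bystander.
- pot: Loose steel pot, 160 mm wide, 90 mm high, with two black loop handles, left of the board; origin at its underside centre. Bystander.
- turner: Loose wooden turner, 300 mm long, lying right of the board; origin under its middle. Bystander.
- lifter: Loose orange silicone lid lifter, 150 mm long, 10 mm thick, lying right of the board; origin under its middle. Bystander.
- jug: Loose glass measuring jug, 104 mm wide, 120 mm high, right of the board; origin at its underside centre. Bystander.
- mug: Loose blue mug, 80 mm wide, 90 mm high, left of the board; origin at its underside centre. Bystander.
Not all that is in view belongs to the job. Of the things shaped like the cover, the bare steel one is meant.

How it is judged:
On the way:
1. the cover has dropped into the well and lies level on the ring (horizontal distance between cover_center and well below 0.005 m and z of cover_center in the frame of well below 0.001 m and angle between cover_center's own z axis and vertical below 0.06 rad), for 0.2 s.
At the end, for the whole second after the job is handed in: The cover lies in the well (centre within 5 mm of the well's axis), level within 0.04 rad, below the board's top and resting on the salt cup (carried by cup_mount, at least 0.2 N of the cover's weight on it), at rest (horizontal distance between cover_center and well below 0.005 m and z of cover_center in the frame of well below -0.0055 m and contact force between cover and cup_mount above 0.2 N and angle between cover_center's own z axis and vertical below 0.04 rad and linear speed of cover below 0.01 m/s); the robot touches nothing.
It fails at once if the cover is pushed with more than 30 N (contact force between any of the fingers, the arm and cover above 30 N).
It fails at once if another thing is moved by more than 20 mm or tipped over (distance of any of shaker, pot, turner, lifter, jug, mug from where it was at the start of the episode above 0.02 m or angle between any of shaker, pot, turner, lifter, jug, mug's own z axis and vertical above 0.5 rad).
It also fails if it takes over 59 s, if anything falls off the work surface, if the arm or the gripper's body presses on something with over 40 N, if the wrist force passes 120 N, or if a joint passes its speed limit or range.

## Robot

A 6-joint arm with a two-finger parallel gripper is mounted at the origin on the work surface. World frame = base frame: x ahead of the robot, y to its left, z up, the work surface at z = 0. Lengths are in m, angles in rad, forces in N, time in s.
With the tool pointing down it reaches from about 0.375 to 0.9 m from the base axis. Payload 3.1 kg.
Tool frame: the origin (TCP) lies on the centre line of the jaws, within the pads' length; the fingertips stand 25 mm ahead of it and the grasp point (between the pads) lies 6 mm ahead of it (manip.tips_ahead is the distance from the TCP to the fingertips, in m); z points along the fingers, y is the direction in which the jaws open and shut (so a half turn about z gives the same grasp; the last joint's range is limited). The gripper opens to 85 mm and grips with 20 to 120 N. Pads are 22 mm wide; open, the fingers measure 114 mm over their backs; the gripper's body (76 mm by 85 mm) begins 54 mm behind the grasp point. The pads swing forward as they close: fully open they stand 13 mm farther back than shut.
Start: joints at [-1.355, 0.527, 1.433, -0, 1.181, -0.178], TCP at [0.24, -0.577, 0.256] pointing down, gripper open.
Joint ranges: [-3.08, 3.08], [-0.75, 2.2], [0.22, 2.44], [-1.43, 4.57], [0, 2.65], [-2.85, 2.85]. Speed limits (rad/s): [2.79, 2.79, 3.14, 3.14, 3.14, 3.14].

## Interface

Orientations are given as a unit quaternion [x, y, z, w].
In Python, from station import manip gives the robot as it stands.
- The arm moves only by the tool play_rows, never from a script. Its argument "steps" is a list that holds one entry, the list of rows, each a list of 6 numbers: the shift along the tool's x, y, z in m, then the turn, a rotation vector about the tool's x, y, z in degrees. In form: [[[x, y, z, rx, ry, rz], ...]]. A call has 1 to 10 rows; each row shifts and turns the commanded pose from where the row before left it, along the tool's axes as they then stand; what a row does not reach is not made up. A row lasts 1/8 s, in which the tool goes at most 62.5 mm and 10.7 degrees, less where a joint would pass 70% of its speed; a pose out of reach is approached as far as the arm can. A call is refused whole if a number of a shift passes 0.0625 or a number of a turn 10.7, either way. A call with a gripper value outside its range is refused whole. "fingers" is the opening, from 0 (shut) to 1 (fully open), set as the call begins (left out, the last holds). The fingers move at their own pace and stop on an object; "squeeze" is the grip in N (left out, the last holds). Time passes only in rows, so rows that do not move let the fingers close. It gives the time, the measured TCP pose, the force and the opening at its end, in the units of the state.
- manip.sense(): the state, without advancing time (a new reading comes with each control period).
- manip.snapshot(name): name is "side" or "top"; returns a dict with "img" (400x640x3 uint8, red, green, blue), "K" (3x3 intrinsics, pixels), "world_from_camera" (4x4, takes a point from camera to world coordinates). Camera axes: x right, y down, z forward; pixel columns grow to the right and rows downward; lengths in m; the calibration is good to about 2 mm. A picture is of the moment at which its call begins. There is no depth.
- manip.sign_off(): hands the job in, once; it reports no verdict.
Trained networks look in a picture, given as the dict that the camera call returned (one of the last four; its "shot" number tells which), for a name from the list of things; names that differ only in an ending like _2 or _b are one class to them, and where a whole thing is asked for, a point or a joint stands for the part that bears it (a point fixed in the world has none). Each returns a list of dicts, best first, with "score" (0 to 1); they miss things now and then, are a little off and sometimes report something else, mostly with a low value. They report only what shows in the picture. A call takes as long as a camera call. They do not tell look-alikes from the thing itself.
- manip.regions_of(label, picture): "pixels" (400x640 bool, what is visible of it) and "rect" ([left, top, right, bottom] in pixels, round what is visible of it).
- manip.pinpoint(label, picture): "point" ([column, row] in pixels: a listed point, or the origin of a listed thing).
The state is a dict: "t": time; "q": joint angles; "qd": joint speeds; "tau": joint torques, N m; "tcp_pos": TCP position; "tool_rot": TCP orientation; "force": force on the tool from outside, world axes, zero at the start; "ft_torque": the same for the moment, N m; "finger_gap": opening from 0.0 (shut) to 1.0 (fully open).
Only numpy, scipy, OpenCV 4.12 (cv2) and the standard library are available. Lean on these libraries where they do the work, as an engineer would, in place of code of your own. Each camera call takes 0.05 s, during which the arm holds its last target.

## Working session

There is one attempt and no reset: what is moved stays moved. The work goes in short steps, Python scripts to look and compute and a tool call to move; the robot and the scene stay as the last step left them, time stands still between calls to the robot, and variables do not carry over. Pictures are saved under pics/ and viewed, and the job is handed in when it is done.

Besides the shell and the picture viewer there is one more tool, called after "Emit:" in YAML: its name, and indented under it one key for each argument. play_rows: Moves the arm, as the interface text tells. Its arguments: {"type":"object","properties":{"steps":{"type":"array"},"fingers":{"type":"number"},"squeeze":{"type":"number"}},"required":["steps"]}

```bash
mkdir -p pics; cat > h.py <<'E'
import numpy as np, cv2
from station import manip
def save(s,n): cv2.imwrite('pics/'+n+'.png',cv2.cvtColor(s['img'],cv2.COLOR_RGB2BGR))
def ray(s,p,z):
    K=s['K'];T=s['world_from_camera'];d=T[:3,:3]@np.linalg.inv(K)@np.array([p[0],p[1],1.]);o=T[:3,3]
    return o+d*(z-o[2])/d[2]
def proj(s,P):
    T=np.linalg.inv(s['world_from_camera']);c=T[:3,:3]@np.array(P)+T[:3,3];u=s['K']@c;return u[:2]/u[2]
def tri(s1,p1,s2,p2):
    A=[];b=[]
    for s,p in((s1,p1),(s2,p2)):
        T=s['world_from_camera'];d=T[:3,:3]@np.linalg.inv(s['K'])@np.array([p[0],p[1],1.]);d/=np.linalg.norm(d)
        M=np.eye(3)-np.outer(d,d);A.append(M);b.append(M@T[:3,3])
    r=np.linalg.lstsq(np.vstack(A),np.hstack(b),rcond=None)[0];return r
E
python3 - <<'E'
from h import *
np.set_printoptions(precision=4,suppress=True)
a=manip.snapshot('top');b=manip.snapshot('side');save(a,'top0');save(b,'side0')
for n in ['well','seat','cover_center','board','shaker','cover']:
    A=manip.pinpoint(n,a)[:3];B=manip.pinpoint(n,b)[:3]
    print(n,[(np.round(x['point'],1),round(x['score'],2)) for x in A],[(np.round(x['point'],1),round(x['score'],2)) for x in B])
    if A and B: print(tri(a,A[0]['point'],b,B[0]['point']))
print(a['world_from_camera'][:3,3],b['world_from_camera'][:3,3]);s=manip.sense();print(s)
E
```

```text
well [] [(array([294., 223.]), 0.77)]
seat [(array([301.9, 193.8]), 0.62), (array([417.2, 203.8]), 0.39)] [(array([363.4, 335.6]), 0.63)]
[ 0.5374  0.1334 -0.3298]
cover_center [(array([294.1, 263.1]), 0.87), (array([217.6, 159.7]), 0.81), (array([260. , 252.6]), 0.66)] [(array([273.8, 326.7]), 0.91), (array([315.8, 241. ]), 0.78), (array([389.5, 250.4]), 0.77)]
[ 0.5144  0.0742 -0.3989]
board [] [(array([299.9, 231.3]), 0.77)]
shaker [(array([336.7, 183.5]), 0.47)] [(array([275.8, 202.3]), 0.73)]
[ 0.6344 -0.0955  0.0356]
cover [(array([212.8, 161.7]), 0.89), (array([294.9, 262.1]), 0.63), (array([260.1, 256.3]), 0.62)] [(array([377.5, 225.6]), 0.95), (array([275.3, 324.6]), 0.92), (array([389.1, 250.2]), 0.69)]
[0.5806 0.3542 0.2921]
[ 0.3414 -0.0344  1.5424] [0.8992 1.2419 1.0021]
{'t': 0.7, 'q': array([-1.3554,  0.5274,  1.4327, -0.    ,  1.1814, -0.1785]), 'qd': array([ 0.0002, -0.001 , -0.0001,  0.0012, -0.002 , -0.0007]), 'tau': array([ -0.0001, -44.2168, -17.8387,  -0.0002,   0.0008,  -0.    ]), 'tcp_pos': array([ 0.2399, -0.5771,  0.2563]), 'tool_rot': array([ 0.9807,  0.1957, -0.    ,  0.    ]), 'force': array([0.1949, 0.0085, 0.487 ]), 'ft_torque': array([ 0.0003,  0.0119, -0.0269]), 'finger_gap': 0.9987601287531916}
```

View pics/top0.png

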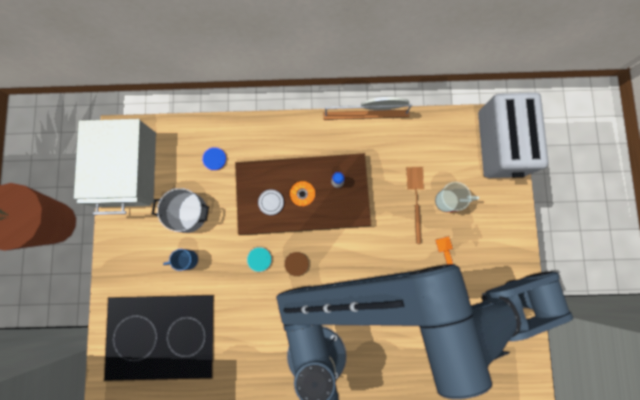

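View pics/side0.png

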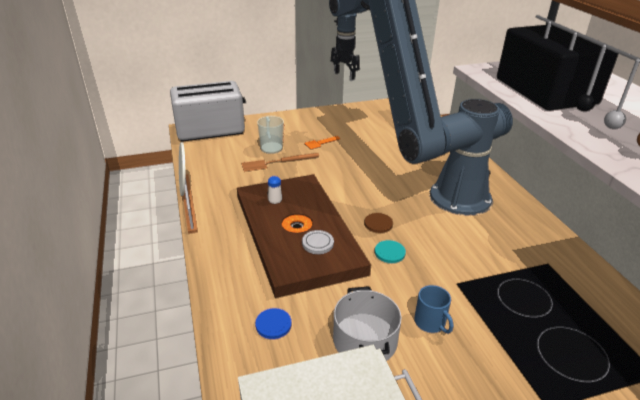

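The discs are, in top/side pixels: steel on the board (270,202)/(317,241), blue (214,158)/(273,323), teal (260,259)/(390,251) and brown (297,264)/(379,222). The bare steel one on the board is the cover, and the shaker stands to the right of the well. I'll confirm this in a crop and measure.

```bash
python3 - <<'E'
from h import *
np.set_printoptions(precision=4,suppress=True)
a=manip.snapshot('top');b=manip.snapshot('side')
import pickle;pickle.dump((a,b),open('s0.pkl','wb'))
ca=cv2.resize(a['img'][145:245,225:385],None,fx=4.9,fy=4.9,interpolation=cv2.INTER_CUBIC)[:290*2]
cb=cv2.resize(b['img'][165:300,225:385],None,fx=4.4,fy=4.4,interpolation=cv2.INTER_CUBIC)
cv2.imwrite('pics/ca.png',ca[:,:,::-1]);cv2.imwrite('pics/cb.png',cb[:,:,::-1])
for n in ['cover','shaker','board','seat','well']:
  for s in(a,b):
    for r in manip.regions_of(n,s)[:4]:
        m=r['pixels'];ys,xs=np.nonzero(m);print(n,r['score'],r['rect'],m.sum(),xs.mean(),ys.mean(), ray(s,(xs.mean(),ys.mean()),.055))
E
```

```text
cover 0.92 [203.7, 148.0, 226.9, 171.2] 417 214.22062350119904 158.97601918465227 [0.7398 0.3682 0.055 ]
cover 0.81 [287.2, 256.7, 307.3, 277.6] 427 295.9765807962529 264.27400468384076 [0.3353 0.0637 0.055 ]
cover 0.68 [248.5, 247.2, 272.5, 272.1] 499 258.8076152304609 259.5551102204409 [0.3559 0.1996 0.055 ]
cover 0.93 [364.9, 213.8, 393.8, 234.5] 486 378.2510288065844 222.78395061728395 [0.3604 0.1233 0.055 ]
cover 0.92 [256.3, 310.2, 291.5, 341.9] 886 273.09706546275396 323.7686230248307 [0.7574 0.4254 0.055 ]
cover 0.91 [375.6, 237.7, 407.4, 264.6] 586 390.0597269624573 251.5836177474403 [0.379  0.2575 0.055 ]
cover 0.63 [301.0, 233.9, 334.3, 256.4] 587 317.9863713798978 241.80579216354343 [0.5645 0.1598 0.055 ]
shaker 0.6 [329.4, 173.6, 343.4, 186.2] 152 337.74342105263156 179.92763157894737 [ 0.6449 -0.0993  0.055 ]
shaker 0.87 [268.5, 175.6, 280.3, 206.1] 322 274.4099378881988 189.83229813664596 [ 0.6276 -0.1401  0.055 ]
shaker 0.23 [301.6, 234.3, 332.9, 253.1] 575 317.7113043478261 242.17391304347825 [0.5658 0.1612 0.055 ]
board 0.66 [235.7, 153.5, 372.4, 235.3] 9088 303.2123679577465 194.04170334507043 [0.5947 0.0318 0.055 ]
board 0.65 [237.7, 174.2, 372.1, 299.9] 9734 300.2355660571194 237.10643106636533 [0.6088 0.1248 0.055 ]
seat 0.83 [291.7, 183.5, 316.4, 205.1] 402 302.2238805970149 193.83830845771143 [0.5956 0.0355 0.055 ]
seat 0.19 [165.7, 250.9, 199.2, 270.3] 529 182.57277882797732 259.9867674858223 [0.3617 0.4801 0.055 ]
seat 0.74 [281.8, 216.0, 313.2, 233.0] 371 296.69272237196765 223.59838274932613 [0.6024 0.0591 0.055 ]
well 0.77 [235.7, 152.5, 369.8, 237.4] 9081 303.1463495209779 194.26461843409317 [0.5938 0.0321 0.055 ]
well 0.59 [231.7, 177.7, 369.4, 299.7] 9704 299.98495465787306 236.97351607584503 [0.6094 0.124  0.055 ]
```

View pics/ca.png

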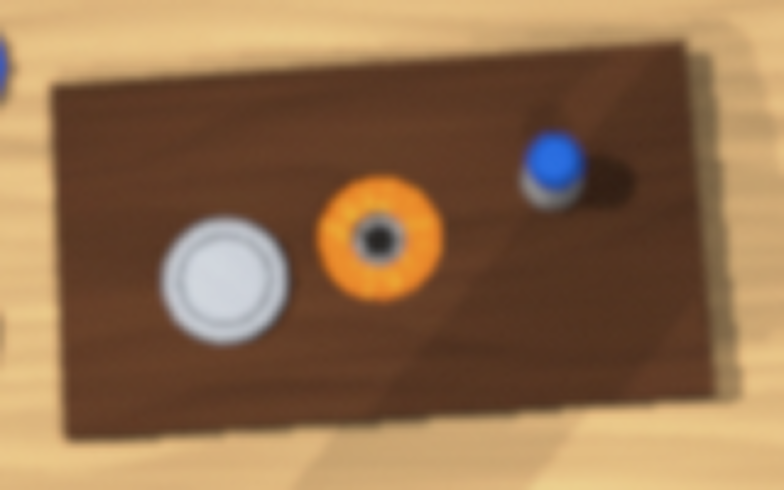

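View pics/cb.png

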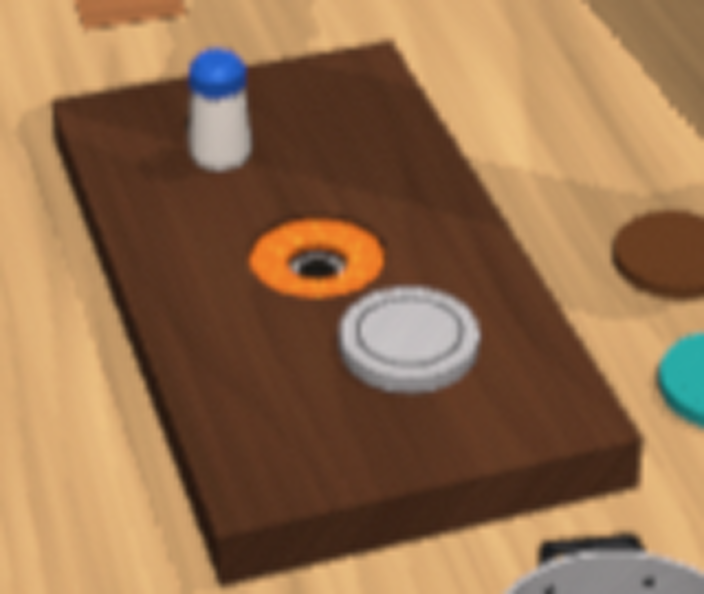

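The crops confirm it: the bare steel disc is on the board to the left of the orange-ringed well, with the shaker on the right. Next come the precise fits.

```bash
python3 - <<'E'
from h import *
import pickle
from scipy.optimize import least_squares
np.set_printoptions(precision=4,suppress=True)
a,b=pickle.load(open('s0.pkl','rb'))
U=6
def seg(s,box,kind):
    x0,y0,x1,y1=box
    c=cv2.resize(s['img'][y0:y1,x0:x1],None,fx=U,fy=U,interpolation=cv2.INTER_CUBIC)
    h=cv2.cvtColor(c,cv2.COLOR_RGB2HSV).astype(int)
    m=((h[...,1]>150)&(h[...,2]>135)&(h[...,0]<25)) if kind=='o' else ((c.min(2)>95)&(h[...,1]<70))
    m=m.astype(np.uint8)
    cs,_=cv2.findContours(m,cv2.RETR_EXTERNAL,cv2.CHAIN_APPROX_NONE);k=max(cs,key=cv2.contourArea)[:,0,:]
    k=cv2.convexHull(k)[:,0,:]
    return (k+.5)/U-.5+np.array([x0,y0])
# orange
out={}
for n,s,bo,bs in(('top',a,(285,178,322,212),(250,184,289,220)),('side',b,(275,207,314,237),(295,223,340,262))):
    for kind,bx in(('o',bo),('s',bs)):
        k=seg(s,bx,kind);out[n,kind]=k
        e=cv2.fitEllipse(k.astype(np.float32));print(n,kind,e)
        for z in(.033,.042,.056):
            P=np.array([ray(s,p,z) for p in k]);c,r=cv2.minEnclosingCircle(P[:,:2].astype(np.float32));
            A=np.c_[2*P[:,:2],np.ones(len(P))];q=np.linalg.lstsq(A,(P[:,:2]**2).sum(1),rcond=None)[0]
            print('  z',z,'ctr',q[:2],'r',np.sqrt(q[2]+q[:2]@q[:2]),'ext',np.ptp(P,axis=0)[:2])
# cover silhouette fit: cylinder
def hullerr(s,k,P):
    pts=[]
    th=np.linspace(0,2*np.pi,180,endpoint=False)
    for z in(P[2]-.007,P[2]+.007):
        pts+= [proj(s,(P[0]+.046*np.cos(t),P[1]+.046*np.sin(t),z)) for t in th]
    hl=cv2.convexHull(np.array(pts,np.float32))
    return np.array([cv2.pointPolygonTest(hl,(float(x),float(y)),True) for x,y in k[::3]])
def f(v): return np.r_[hullerr(a,out['top','s'],v)-v[3],hullerr(b,out['side','s'],v)-v[4]]
r=least_squares(f,[.56,.16,.049,0,0],diff_step=1e-4,x_scale=[.01,.01,.01,1,1]);print('cover',r.x,np.sqrt((r.fun**2).mean()))
i=r.x[:3]
# well: visible = intersection of mouth & ring circle hull; 
def werr(s,k,v):
    th=np.linspace(0,2*np.pi,180,endpoint=False);D=[]
    for dz in(0,-.008):
        pts=np.array([proj(s,(v[0]+.0485*np.cos(t),v[1]+.0485*np.sin(t),v[2]+dz)) for t in th],np.float32).reshape(-1,1,2)
        D.append([cv2.pointPolygonTest(pts,(float(x),float(y)),True) for x,y in k[::3]])
    return np.min(D,0)
def g(v): return np.r_[werr(a,out['top','o'],v)-v[3],werr(b,out['side','o'],v)-v[4]]
r=least_squares(g,[.595,.035,.042,0,0],diff_step=1e-4,x_scale=[.01,.01,.01,1,1]);print('well',r.x,np.sqrt((r.fun**2).mean()))
d=r.x[:2]-i[:2];print('d',d,np.linalg.norm(d),np.degrees(np.arctan2(d[1],d[0])))
print(manip.tips_ahead)
E
```

```text
top o ((302.0734558105469, 193.28863525390625), (26.10268783569336, 26.483980178833008), 47.415374755859375)
  z 0.033 ctr [0.6017 0.0371] r 0.05041201990246697 ext [0.1013 0.0992]
  z 0.042 ctr [0.6001 0.0367] r 0.05011143529576391 ext [0.1007 0.0986]
  z 0.056 ctr [0.5977 0.036 ] r 0.04964385924089421 ext [0.0997 0.0977]
top s ((270.3291931152344, 201.82257080078125), (26.01209831237793, 26.44291877746582), 48.88595199584961)
  z 0.033 ctr [0.5723 0.1583] r 0.05012288752659447 ext [0.1001 0.099 ]
  z 0.042 ctr [0.5709 0.1572] r 0.04982402688853568 ext [0.0995 0.0984]
  z 0.056 ctr [0.5687 0.1554] r 0.049359132562669404 ext [0.0986 0.0975]
side o ((296.58648681640625, 223.35398864746094), (18.34571075439453, 31.051687240600586), 88.93456268310547)
  z 0.033 ctr [0.5952 0.0292] r 0.04791740975992628 ext [0.0971 0.0937]
  z 0.042 ctr [0.5981 0.0405] r 0.047472410636942325 ext [0.0962 0.0928]
  z 0.056 ctr [0.6024 0.058 ] r 0.046780189778972976 ext [0.0948 0.0914]
side s ((317.5807800292969, 241.40975952148438), (24.3898983001709, 32.19369888305664), 92.0459976196289)
  z 0.033 ctr [0.5571 0.1312] r 0.05216970094163977 ext [0.0974 0.1121]
  z 0.042 ctr [0.5602 0.1415] r 0.05168521166558083 ext [0.0965 0.1111]
  z 0.056 ctr [0.5652 0.1576] r 0.05093156168060137 ext [0.0951 0.1095]
cover [ 0.5665  0.1562  0.0554 -0.6853  0.0099] 0.44524959691916804
well [ 0.5989  0.0373  0.0442 -0.5802 -0.4737] 0.36155698080441945
d [ 0.0324 -0.1188] 0.12318144694538431 -74.75621936504643
0.025
```

Emit:
play_rows:
  steps:
    - [[0.03,-0.031,0,0,0,0],[0.03,-0.031,0,0,0,0],[0.03,-0.031,0,0,0,0],[0.03,-0.031,0,0,0,0],[0.03,-0.031,0,0,0,0],[0.03,-0.031,0,0,0,0],[0.03,-0.031,0,0,0,0],[0.03,-0.031,0,0,0,0],[0.03,-0.031,0,0,0,0],[0.03,-0.031,0,0,0,0]]
  fingers: 0.6

```text
t: 2.55
tcp_pos: [0.3985, -0.1746, 0.2566]
tool_rot: [0.981, 0.195, 0.0, 0.0]
force: [1.7, 1.2, -0.7]
finger_gap: 0.603
```

Emit:
play_rows:
  steps:
    - [[0.03,-0.031,0,0,0,0],[0.03,-0.031,0,0,0,0],[0.03,-0.031,0,0,0,0],[0.03,-0.031,0,0,0,0],[0.03,-0.031,0,0,0,0],[0.03,-0.031,0,0,0,0],[0.03,-0.031,0,0,0,0],[0.03,-0.031,0,0,0,0],[0.03,-0.031,0,0,0,0],[0.03,-0.031,0,0,0,0]]

```text
t: 3.8
tcp_pos: [0.5565, 0.2271, 0.2564]
tool_rot: [0.981, 0.196, 0.0, 0.0]
force: [-0.2, -0.6, 0.4]
finger_gap: 0.598
```

Emit:
play_rows:
  steps:
    - [[0,0,0,0,0,-10.3],[0,0,0,0,0,-10.3],[0,0,0,0,0,-10.3],[0,0,0,0,0,-10.3],[0,0,0,0,0,-10.3],[0,0,0,0,0,-10.3],[0,0,0,0,0,-10.3],[0,0,0,0,0,-10.3],[0,0,0,0,0,0]]

```text
t: 4.92
tcp_pos: [0.556, 0.2256, 0.2563]
tool_rot: [0.61, 0.793, 0.0, 0.0]
force: [0.5, 0.5, -0.2]
finger_gap: 0.601
```

Emit:
play_rows:
  steps:
    - [[0,-0.006,0.04,0,0,0],[0,0,0.05,0,0,0],[0,0,0.05,0,0,0],[0,0,0.025,0,0,0],[0,0,0.005,0,0,0],[0,0,0,0,0,0]]

```text
t: 5.68
tcp_pos: [0.5508, 0.2242, 0.0868]
tool_rot: [0.61, 0.793, 0.0, 0.0]
force: [0.1, -0.8, 0.5]
finger_gap: 0.603
```

```bash
python3 - <<'E'
from h import *
b=manip.snapshot('side');s=manip.sense();print(s['tcp_pos'],s['force'])
c=cv2.resize(b['img'][150:300,225:425],None,fx=4,fy=4,interpolation=cv2.INTER_CUBIC)
cv2.imwrite('pics/cb1.png',c[:,:,::-1])
a=manip.snapshot('top')
c=cv2.resize(a['img'][130:250,200:385],None,fx=4.3,fy=4.3,interpolation=cv2.INTER_CUBIC)
cv2.imwrite('pics/ca1.png',c[:,:,::-1])
E
```

```text
[0.55119127 0.22432684 0.0874379 ] [-0.54376414 -0.00156166  0.54855944]
```

View pics/cb1.png

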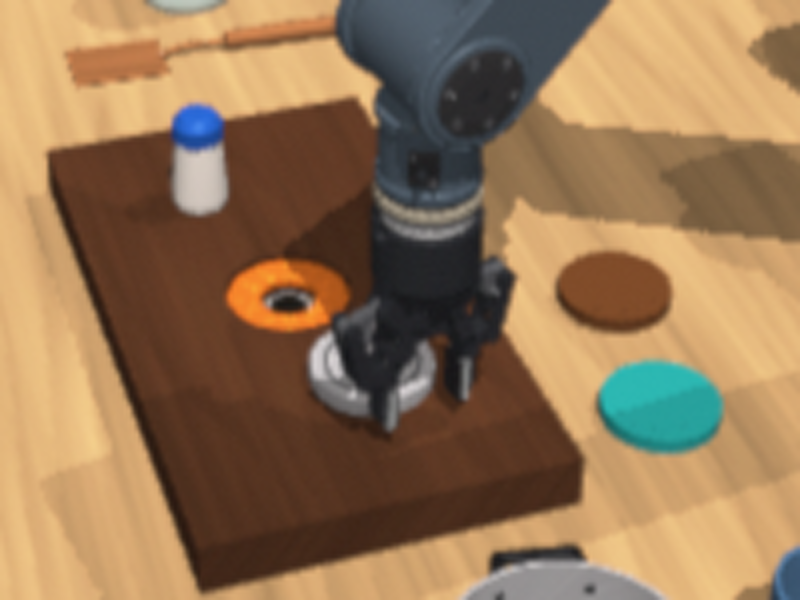

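View pics/ca1.png

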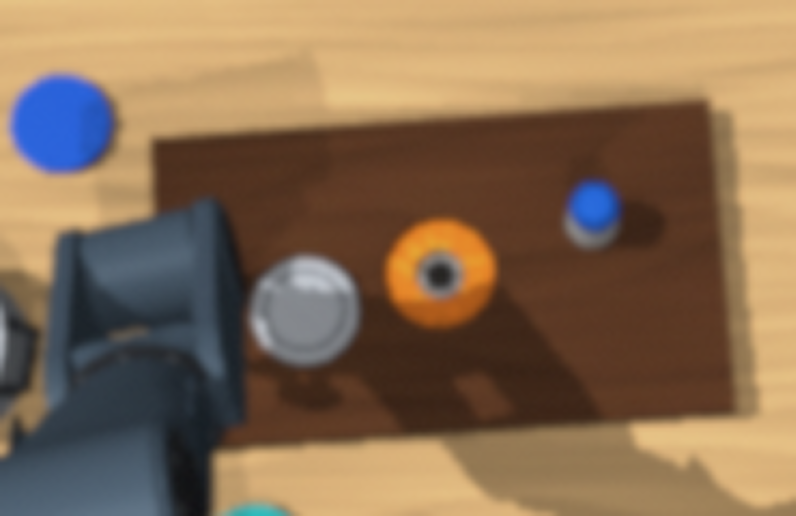

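The side view shows both fingertips standing behind the cover on the pot side, clear of it, with the path to the well free. I'll creep down to feel the board.

Emit:
play_rows:
  steps:
    - [[0,0,0.006,0,0,0],[0,0,0.006,0,0,0],[0,0,0.002,0,0,0],[0,0,0.001,0,0,0],[0,0,0,0,0,0]]

```text
t: 6.4
tcp_pos: [0.5502, 0.2241, 0.0712]
tool_rot: [0.609, 0.793, -0.0, -0.0]
force: [-0.3, -0.4, 0.5]
finger_gap: 0.599
```

Emit:
play_rows:
  steps:
    - [[0,0,0.001,0,0,0],[0,0,0.001,0,0,0],[0,0,0,0,0,0]]

```text
t: 6.78
tcp_pos: [0.5502, 0.2241, 0.0692]
tool_rot: [0.609, 0.793, -0.0, -0.0]
force: [-1.0, 0.1, -0.2]
finger_gap: 0.599
```

Emit:
play_rows:
  steps:
    - [[0,0,0.001,0,0,0],[0,0,0.001,0,0,0],[0,0,0,0,0,0]]

```text
t: 7.15
tcp_pos: [0.5502, 0.2241, 0.0672]
tool_rot: [0.609, 0.793, -0.0, -0.0]
force: [-0.3, -0.6, -0.4]
finger_gap: 0.6
```

Emit:
play_rows:
  steps:
    - [[0,0,0.001,0,0,0],[0,0,0.001,0,0,0],[0,0,0,0,0,0]]

```text
t: 7.52
tcp_pos: [0.5502, 0.2241, 0.0653]
tool_rot: [0.609, 0.793, -0.0, 0.0]
force: [0.1, 0.7, 0.2]
finger_gap: 0.601
```

Emit:
play_rows:
  steps:
    - [[0,0,0.001,0,0,0],[0,0,0.001,0,0,0],[0,0,0,0,0,0]]

```text
t: 7.9
tcp_pos: [0.5502, 0.2241, 0.0652]
tool_rot: [0.609, 0.793, 0.0, 0.0]
force: [-3.3, -0.4, 11.7]
finger_gap: 0.603
```

```bash
python3 - <<'E'
from h import *
b=manip.snapshot('side');s=manip.sense();print(s['tcp_pos'],s['force'])
c=cv2.resize(b['img'][200:280,290:370],None,fx=7,fy=7,interpolation=cv2.INTER_CUBIC)
cv2.imwrite('pics/cb2.png',c[:,:,::-1])
E
```

```text
[0.55023084 0.22413473 0.06518376] [-2.52593823 -0.66717463 11.86139078]
```

View pics/cb2.png

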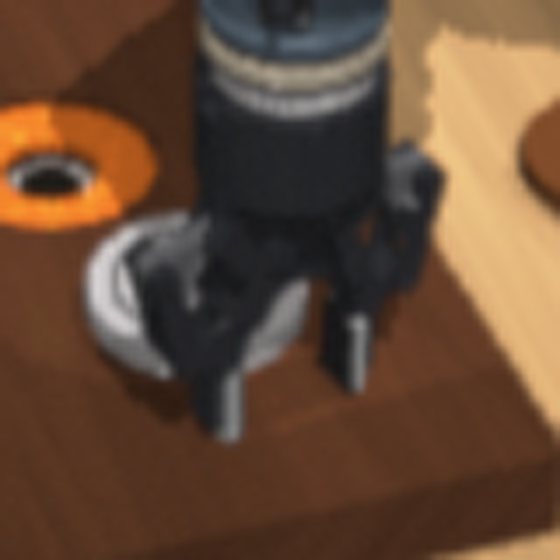

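Emit:
play_rows:
  steps:
    - [[0,0,-0.004,0,0,0],[0,0,-0.003,0,0,0],[-0.006,0,0,0,0,0],[-0.006,0,0,0,0,0],[-0.004,0,0,0,0,0],[-0.004,0,0,0,0,0],[-0.004,0,0,0,0,0],[-0.004,0,0,0,0,0],[-0.004,0,0,0,0,0],[-0.004,0,0,0,0,0]]

```text
t: 9.2
tcp_pos: [0.5596, 0.1891, 0.0703]
tool_rot: [0.609, 0.793, 0.0, 0.0]
force: [-0.6, -0.6, -0.8]
finger_gap: 0.599
```

Emit:
play_rows:
  steps:
    - [[-0.006,0,0,0,0,0],[-0.006,0,0,0,0,0],[-0.006,0,0,0,0,0],[-0.006,0,0,0,0,0],[-0.006,0,0,0,0,0],[-0.006,0,0,0,0,0],[-0.006,0,0,0,0,0],[0,0,0,0,0,0]]

```text
t: 10.2
tcp_pos: [0.5707, 0.1481, 0.0704]
tool_rot: [0.609, 0.793, 0.0, 0.0]
force: [-0.7, -0.1, -0.0]
finger_gap: 0.601
```

```bash
cat > look.py <<'E'
from h import *
import sys
n=sys.argv[1]
b=manip.snapshot('side');a=manip.snapshot('top');s=manip.sense();print(s['t'],s['tcp_pos'],s['force'])
c=cv2.resize(b['img'][180:270,255:375],None,fx=5,fy=5,interpolation=cv2.INTER_CUBIC)[:,:,::-1]
d=cv2.resize(a['img'][155:225,240:360],None,fx=5,fy=5,interpolation=cv2.INTER_CUBIC)[:,:,::-1]
v=np.vstack([d,c]);v=cv2.resize(v,None,fx=.74,fy=.74,interpolation=cv2.INTER_AREA)
cv2.imwrite('pics/%s.png'%n,v)
import pickle;pickle.dump((a,b),open(n+'.pkl','wb'))
E
python3 look.py l1
```

```text
10.3 [0.57056813 0.14853325 0.07044021] [ 0.96980281 -0.11133702  0.41270478]
```

View pics/l1.png

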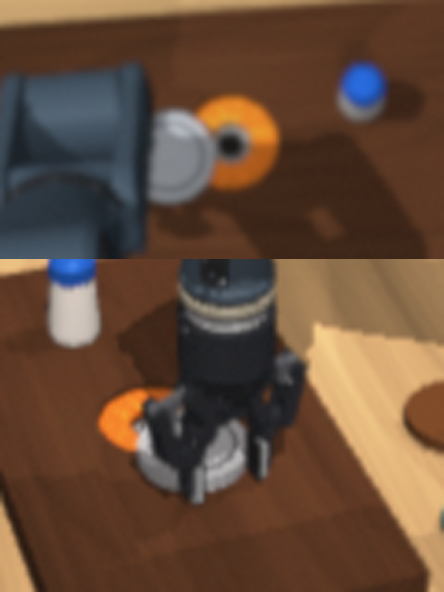

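The cover sits in the cradle between the fingertips, partly over the well (cover about (170,158), well (233,142) in the crop). I'll continue.

Emit:
play_rows:
  steps:
    - [[-0.005,0,0,0,0,0],[-0.005,0,0,0,0,0],[-0.005,0,0,0,0,0],[-0.005,0,0,0,0,0],[-0.005,0,0,0,0,0],[-0.005,0,0,0,0,0],[-0.005,0,0,0,0,0],[-0.005,0,0,0,0,0],[-0.005,0,0,0,0,0],[0,0,0,0,0,0]]

```text
t: 11.55
tcp_pos: [0.5822, 0.1046, 0.0703]
tool_rot: [0.609, 0.793, -0.0, 0.0]
force: [-0.3, -0.2, 0.2]
finger_gap: 0.601
```

```bash
python3 look.py l2
```

```text
11.65 [0.58213028 0.10490555 0.07024416] [ 0.11276472 -0.43811553 -1.15757026]
```

View pics/l2.png

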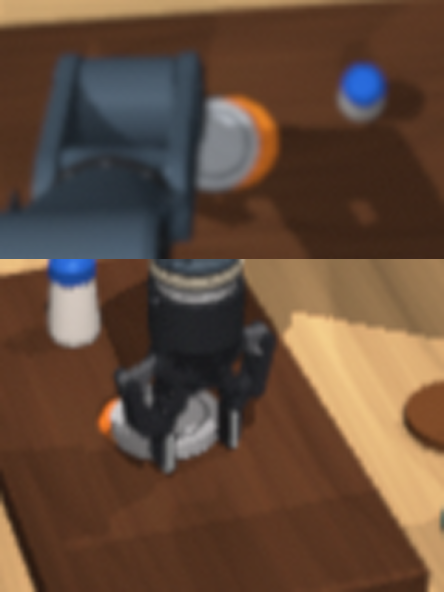

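Aligned, with about 20 mm to go (cover's leading edge at column 259, ring's edge at 278). I'll creep from here.

Emit:
play_rows:
  steps:
    - [[-0.002,0,0,0,0,0],[-0.002,0,0,0,0,0],[-0.002,0,0,0,0,0],[-0.002,0,0,0,0,0],[-0.002,0,0,0,0,0],[-0.002,0,0,0,0,0],[-0.002,0,0,0,0,0],[-0.001,0,0,0,0,0],[-0.001,0,0,0,0,0],[0,0,0,0,0,0]]

```text
t: 12.9
tcp_pos: [0.5862, 0.0897, 0.0703]
tool_rot: [0.609, 0.793, 0.0, 0.0]
force: [0.0, 1.1, -0.2]
finger_gap: 0.6
```

```bash
python3 look.py l3
```

```text
13.0 [0.58620621 0.08975295 0.07035196] [-0.22583791 -0.07700425 -0.39465487]
```

View pics/l3.png

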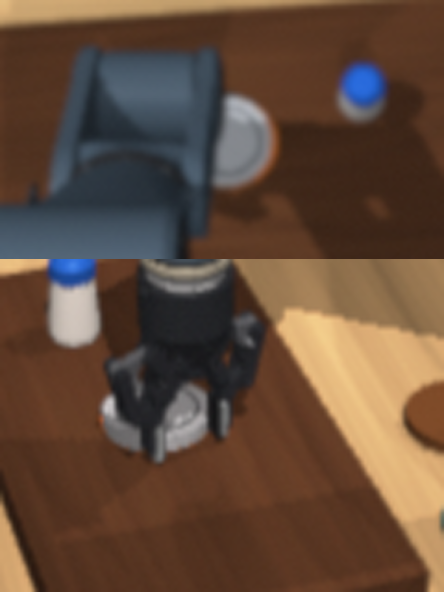

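Emit:
play_rows:
  steps:
    - [[-0.001,0,0,0,0,0],[-0.001,0,0,0,0,0],[-0.001,0,0,0,0,0],[0,0,0,0,0,0]]

```text
t: 13.5
tcp_pos: [0.5871, 0.0867, 0.0704]
tool_rot: [0.609, 0.793, 0.0, 0.0]
force: [0.1, -0.5, -0.6]
finger_gap: 0.603
```

```bash
python3 look.py l4
```

```text
13.6 [0.58700237 0.08678989 0.07039582] [ 0.35177017  0.36254322 -0.22411505]
```

View pics/l4.png

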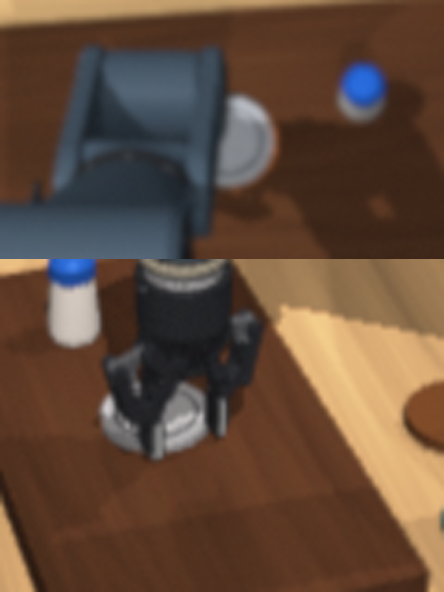

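Emit:
play_rows:
  steps:
    - [[-0.001,0,0,0,0,0],[0,0,0,0,0,0]]

```text
t: 13.85
tcp_pos: [0.5872, 0.0859, 0.0703]
tool_rot: [0.609, 0.793, 0.0, 0.0]
force: [0.1, -0.2, -0.7]
finger_gap: 0.597
```

Emit:
play_rows:
  steps:
    - [[-0.001,0,0,0,0,0],[0,0,0,0,0,0]]

```text
t: 14.1
tcp_pos: [0.5875, 0.0849, 0.0705]
tool_rot: [0.609, 0.793, 0.0, 0.0]
force: [-0.1, -0.5, 2.2]
finger_gap: 0.605
```

```bash
python3 look.py l5; python3 - <<'E'
import pickle,cv2
a,b=pickle.load(open('l5.pkl','rb'))
cv2.imwrite('pics/l5b.png',cv2.resize(b['img'][200:250,275:330],None,fx=11,fy=11,interpolation=cv2.INTER_CUBIC)[:,:,::-1])
E
```

```text
14.2 [0.58748085 0.08496265 0.07052687] [-0.24152077 -0.60728366  1.87562714]
```

View pics/l5b.png

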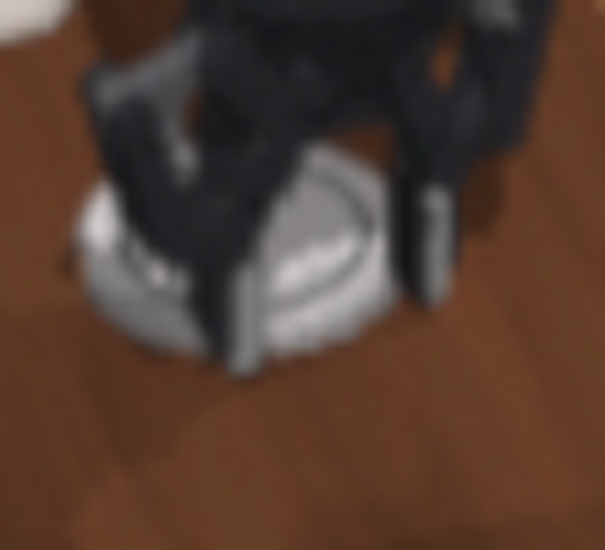

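Emit:
play_rows:
  steps:
    - [[0.004,0,0,0,0,0],[0.01,0,-0.005,0,0,0],[0.02,0,-0.02,0,0,0],[0.03,0,-0.03,0,0,0],[0.03,0,-0.02,0,0,0],[0,0,0,0,0,0]]

```text
t: 14.95
tcp_pos: [0.5632, 0.179, 0.1484]
tool_rot: [0.607, 0.794, 0.002, 0.002]
force: [0.3, 0.2, 0.4]
finger_gap: 0.599
```

```bash
python3 look.py l6; python3 - <<'E'
import pickle,cv2,numpy as np
a,b=pickle.load(open('l6.pkl','rb'))
x=cv2.resize(b['img'][200:250,270:330],None,fx=7,fy=7,interpolation=cv2.INTER_CUBIC)[:,:,::-1]
y=cv2.resize(a['img'][170:220,270:330],None,fx=6,fy=6,interpolation=cv2.INTER_CUBIC)[:,:,::-1]
y=cv2.copyMakeBorder(y,0,50,0,0,cv2.BORDER_CONSTANT)
cv2.imwrite('pics/l6b.png',np.hstack([x,y]))
E
```

```text
15.05 [0.56284728 0.17661216 0.14617619] [-0.12842098 -0.74752889 -0.37380385]
```

View pics/l6b.png

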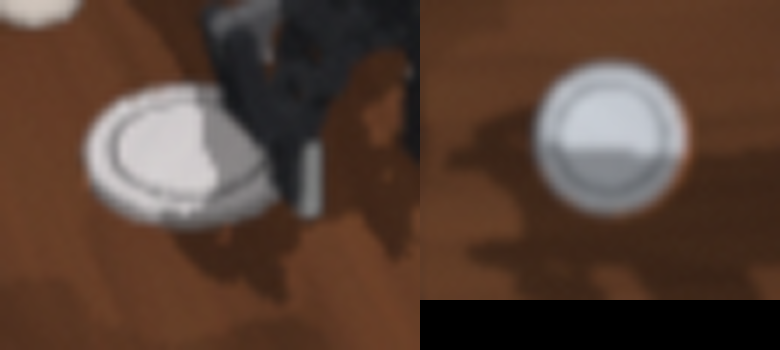

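Emit:
play_rows:
  steps:
    - [[0.03,0,-0.03,0,0,0],[0.03,0,-0.03,0,0,0],[0.02,0,-0.03,0,0,0],[0,0,0,0,0,0]]
  fingers: 0

```text
t: 15.55
tcp_pos: [0.5435, 0.2538, 0.237]
tool_rot: [0.609, 0.793, 0.002, 0.001]
force: [0.5, 0.9, 0.9]
finger_gap: 0.001
```

```bash
python3 look.py l7; python3 - <<'E'
from h import *
import pickle
from scipy.optimize import least_squares
from scipy.spatial.transform import Rotation as R
np.set_printoptions(precision=4,suppress=True)
a,b=pickle.load(open('l7.pkl','rb'))
x=cv2.resize(b['img'][200:250,270:330],None,fx=7,fy=7,interpolation=cv2.INTER_CUBIC)[:,:,::-1]
y=cv2.resize(a['img'][170:220,270:330],None,fx=6,fy=6,interpolation=cv2.INTER_CUBIC)[:,:,::-1]
y=cv2.copyMakeBorder(y,0,50,0,0,cv2.BORDER_CONSTANT)
cv2.imwrite('pics/l7b.png',np.hstack([x,y]))
U=6
def seg(s,box):
    x0,y0,x1,y1=box
    c=cv2.resize(s['img'][y0:y1,x0:x1],None,fx=U,fy=U,interpolation=cv2.INTER_CUBIC)
    h=cv2.cvtColor(c,cv2.COLOR_RGB2HSV).astype(int)
    m=((c.min(2)>75)&(h[...,1]<75)).astype(np.uint8)
    cs,_=cv2.findContours(m,cv2.RETR_EXTERNAL,cv2.CHAIN_APPROX_NONE);k=max(cs,key=cv2.contourArea)[:,0,:]
    k=cv2.convexHull(k)[:,0,:]
    return (k+.5)/U-.5+np.array([x0,y0])
A=seg(a,(280,175,325,212));B=seg(b,(275,205,320,240))
for k in(A,B):print(cv2.fitEllipse(k.astype(np.float32)))
zb=.044;th=np.linspace(0,2*np.pi,120,endpoint=False)
def err(s,k,v):
    Rm=R.from_rotvec([v[3],v[4],0]).as_matrix();t=np.c_[.046*np.cos(th),.046*np.sin(th),0*th]
    P=[]
    for f in np.linspace(0,-.014,8):
        p=(t+[0,0,f])@Rm.T+v[:3];P.append(p[p[:,2]>=zb-.0005])
    P=np.vstack(P);hl=cv2.convexHull(np.array([proj(s,p) for p in P],np.float32))
    return np.array([cv2.pointPolygonTest(hl,(float(q[0]),float(q[1])),True) for q in k[::2]])
for tilt in(0,1):
  def f(v):
    w=np.r_[v[:3],(v[3:5] if tilt else [0,0])]
    return np.r_[err(a,A,w)+.6,err(b,B,w)+.3]
  r=least_squares(f,[.6,.037,.05]+[0.01,.01]*tilt,diff_step=1e-3,x_scale=[.01,.01,.01]+[.1,.1]*tilt)
  print(r.x,np.sqrt((r.fun**2).mean()))
E
```

```text
15.65 [0.54211457 0.25207317 0.2342619 ] [ 0.09640651 -0.18190225 -0.20447463]
((301.0662841796875, 192.34774780273438), (25.918733596801758, 26.345447540283203), 86.25794219970703)
((296.50054931640625, 221.7804412841797), (21.323209762573242, 30.732254028320312), 89.6127700805664)
[0.6004 0.0409 0.0532] 0.4718192491665865
[ 0.6003  0.0409  0.0517 -0.0345 -0.0058] 0.49434922875569304
```

View pics/l7b.png

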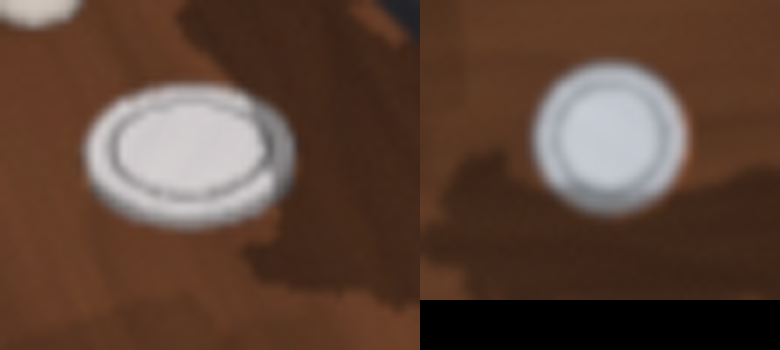

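The rim now shows about half of its former height in the side view, so the cover appears to have dropped. I'll go over the well with shut fingers and check by touch.

Emit:
play_rows:
  steps:
    - [[-0.037,0,0,0,0,0],[-0.037,0,0,0,0,0],[-0.037,0,0,0,0,0],[-0.037,0,0,0,0,0],[-0.037,0,0,0,0,0],[-0.037,0,0,0,0,0],[0,0,0,0,0,0],[0,0,0,0,0,0]]
  fingers: 0

```text
t: 16.65
tcp_pos: [0.5987, 0.038, 0.2337]
tool_rot: [0.61, 0.793, -0.001, -0.002]
force: [0.1, 0.2, -0.5]
finger_gap: -0.0
```

Emit:
play_rows:
  steps:
    - [[-0.001,0.001,0.04,0,0,0],[0,0,0.05,0,0,0],[0,0,0.036,0,0,0],[0,0,0.008,0,0,0],[0,0,0.005,0,0,0],[0,0,0.003,0,0,0],[0,0,0,0,0,0],[0,0,0,0,0,0]]

```text
t: 17.65
tcp_pos: [0.6016, 0.0378, 0.0943]
tool_rot: [0.609, 0.793, 0.0, 0.001]
force: [-0.6, -0.6, 0.8]
finger_gap: 0.0
```

```bash
python3 look.py l8
```

```text
17.75 [0.6013631  0.03781864 0.09397877] [0.14066784 0.22974162 0.54143256]
```

View pics/l8.png

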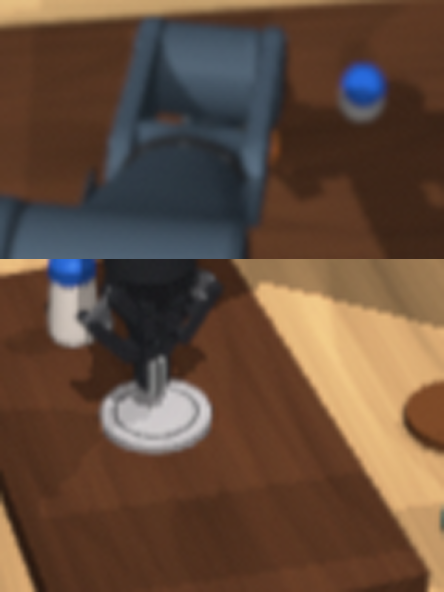

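Emit:
play_rows:
  steps:
    - [[0,0,0.004,0,0,0],[0,0,0.003,0,0,0],[0,0,0.002,0,0,0],[0,0,0.001,0,0,0],[0,0,0.001,0,0,0],[0,0,0,0,0,0],[0,0,0,0,0,0]]

```text
t: 18.62
tcp_pos: [0.6011, 0.0379, 0.0824]
tool_rot: [0.609, 0.793, 0.0, 0.0]
force: [-1.0, 0.1, -0.4]
finger_gap: 0.0
```

Emit:
play_rows:
  steps:
    - [[0,0,0.001,0,0,0],[0,0,0.001,0,0,0],[0,0,0,0,0,0]]

```text
t: 19.0
tcp_pos: [0.6009, 0.0379, 0.0802]
tool_rot: [0.609, 0.793, -0.0, -0.0]
force: [0.3, -0.6, 0.5]
finger_gap: 0.002
```

Emit:
play_rows:
  steps:
    - [[0,0,0.001,0,0,0],[0,0,0,0,0,0]]

```text
t: 19.25
tcp_pos: [0.601, 0.0379, 0.0792]
tool_rot: [0.609, 0.793, -0.0, -0.0]
force: [0.7, -0.2, -0.2]
finger_gap: -0.003
```

Emit:
play_rows:
  steps:
    - [[0,0,0.001,0,0,0],[0,0,0,0,0,0]]

```text
t: 19.5
tcp_pos: [0.6009, 0.0379, 0.0782]
tool_rot: [0.609, 0.793, -0.0, -0.0]
force: [0.5, 0.4, 1.2]
finger_gap: -0.001
```

Emit:
play_rows:
  steps:
    - [[0,0,0.001,0,0,0],[0,0,0,0,0,0]]

```text
t: 19.75
tcp_pos: [0.6009, 0.0379, 0.0772]
tool_rot: [0.609, 0.793, -0.0, -0.0]
force: [-0.4, 0.5, -0.7]
finger_gap: -0.001
```

Emit:
play_rows:
  steps:
    - [[0,0,0.001,0,0,0],[0,0,0,0,0,0]]

```text
t: 20.0
tcp_pos: [0.601, 0.0379, 0.0762]
tool_rot: [0.609, 0.793, -0.0, -0.0]
force: [-0.3, -0.7, 0.2]
finger_gap: 0.003
```

Emit:
play_rows:
  steps:
    - [[0,0,0.0005,0,0,0],[0,0,0,0,0,0]]

```text
t: 20.25
tcp_pos: [0.601, 0.0379, 0.0758]
tool_rot: [0.609, 0.793, -0.0, -0.0]
force: [0.3, -0.2, -0.6]
finger_gap: -0.004
```

Emit:
play_rows:
  steps:
    - [[0,0,0.0005,0,0,0],[0,0,0,0,0,0]]

```text
t: 20.5
tcp_pos: [0.601, 0.0379, 0.0753]
tool_rot: [0.609, 0.793, -0.0, -0.0]
force: [-0.1, -0.9, -0.4]
finger_gap: 0.001
```

Emit:
play_rows:
  steps:
    - [[0,0,0.0005,0,0,0],[0,0,0,0,0,0]]

```text
t: 20.75
tcp_pos: [0.601, 0.0379, 0.0748]
tool_rot: [0.609, 0.793, -0.0, -0.0]
force: [0.2, -0.3, -0.1]
finger_gap: 0.001
```

Emit:
play_rows:
  steps:
    - [[0,0,0.0005,0,0,0],[0,0,0,0,0,0]]

```text
t: 21.0
tcp_pos: [0.601, 0.0379, 0.0743]
tool_rot: [0.609, 0.793, 0.0, 0.0]
force: [0.5, 0.6, 0.0]
finger_gap: -0.002
```

Emit:
play_rows:
  steps:
    - [[0,0,0.001,0,0,0],[0,0,0,0,0,0]]

```text
t: 21.25
tcp_pos: [0.6011, 0.0379, 0.0737]
tool_rot: [0.609, 0.793, 0.0, 0.0]
force: [-1.5, 1.1, 4.1]
finger_gap: 0.001
```

Emit:
play_rows:
  steps:
    - [[0,0,0.001,0,0,0],[0,0,0,0,0,0]]

```text
t: 21.5
tcp_pos: [0.6011, 0.0379, 0.0725]
tool_rot: [0.609, 0.793, 0.0, 0.0]
force: [-1.7, 0.2, 4.4]
finger_gap: -0.002
```

Emit:
play_rows:
  steps:
    - [[0,0,0.001,0,0,0],[0,0,0,0,0,0]]

```text
t: 21.75
tcp_pos: [0.601, 0.0379, 0.0714]
tool_rot: [0.609, 0.793, 0.0, 0.0]
force: [-0.5, 0.3, 3.9]
finger_gap: 0.002
```

Emit:
play_rows:
  steps:
    - [[0,0,0.001,0,0,0],[0,0,0.001,0,0,0],[0,0,0.001,0,0,0]]

```text
t: 22.12
tcp_pos: [0.6011, 0.0379, 0.0684]
tool_rot: [0.609, 0.793, 0.0, 0.0]
force: [-1.4, 0.6, 5.0]
finger_gap: -0.001
```

Emit:
play_rows:
  steps:
    - [[0,0,0.001,0,0,0],[0,0,0,0,0,0]]

```text
t: 22.38
tcp_pos: [0.601, 0.0379, 0.0672]
tool_rot: [0.609, 0.793, 0.0, 0.0]
force: [-0.7, 0.1, 3.4]
finger_gap: -0.001
```

Emit:
play_rows:
  steps:
    - [[0,0,0.001,0,0,0],[0,0,0,0,0,0]]

```text
t: 22.62
tcp_pos: [0.6011, 0.0379, 0.0662]
tool_rot: [0.609, 0.793, 0.0, 0.0]
force: [-0.4, 0.0, 4.4]
finger_gap: -0.002
```

Emit:
play_rows:
  steps:
    - [[0,0,0.001,0,0,0],[0,0,0,0,0,0]]

```text
t: 22.88
tcp_pos: [0.6011, 0.0379, 0.0656]
tool_rot: [0.609, 0.793, 0.0, 0.0]
force: [-2.0, -0.3, 6.9]
finger_gap: 0.002
```

Emit:
play_rows:
  steps:
    - [[0,0,0.001,0,0,0],[0,0,0,0,0,0]]

```text
t: 23.12
tcp_pos: [0.6011, 0.0379, 0.0656]
tool_rot: [0.609, 0.793, 0.0, 0.0]
force: [-3.0, 0.7, 12.2]
finger_gap: -0.002
```

Emit:
play_rows:
  steps:
    - [[0,0,0.0005,0,0,0],[0,0,0,0,0,0]]

```text
t: 23.38
tcp_pos: [0.6011, 0.0379, 0.0656]
tool_rot: [0.609, 0.793, 0.0, 0.0]
force: [-3.9, -0.0, 15.2]
finger_gap: 0.002
```

Firm stop: no further travel while the force rose from 7 to 15 N. Letting go.

Emit:
play_rows:
  steps:
    - [[0,0,-0.001,0,0,0],[0,0,-0.002,0,0,0],[0,0,-0.005,0,0,0],[0,0,-0.02,0,0,0],[0,0,-0.04,0,0,0],[0,0,-0.04,0,0,0],[0.04,0,-0.03,0,0,0],[0.06,0,0,0,0,0],[0.06,0,0,0,0,0],[0.05,0,0,0,0,0]]

```text
t: 24.62
tcp_pos: [0.5459, 0.2427, 0.2018]
tool_rot: [0.609, 0.793, 0.0, -0.0]
force: [0.3, 0.5, -0.6]
finger_gap: 0.002
```

```bash
python3 look.py l9; python3 - <<'E'
from h import *
import pickle
a,b=pickle.load(open('l9.pkl','rb'))
x=cv2.resize(b['img'][200:250,270:330],None,fx=7,fy=7,interpolation=cv2.INTER_CUBIC)[:,:,::-1]
y=cv2.resize(a['img'][170:220,270:330],None,fx=6,fy=6,interpolation=cv2.INTER_CUBIC)[:,:,::-1]
y=cv2.copyMakeBorder(y,0,50,0,0,cv2.BORDER_CONSTANT)
cv2.imwrite('pics/l9b.png',np.hstack([x,y]))
E
```

```text
24.725 [0.54456235 0.24528383 0.20159025] [ 0.31138266  0.04227585 -0.21686229]
```

View pics/l9b.png

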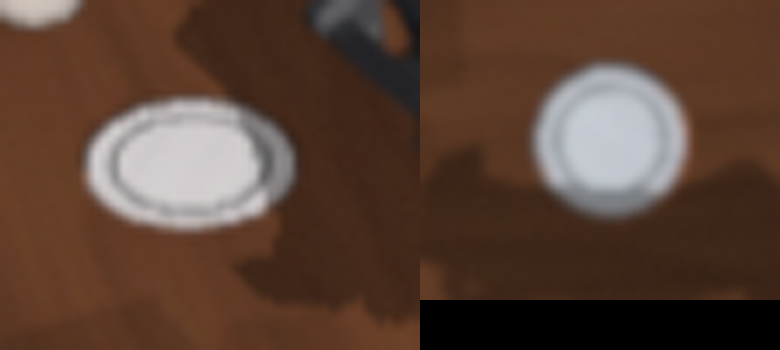

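View pics/l9.png

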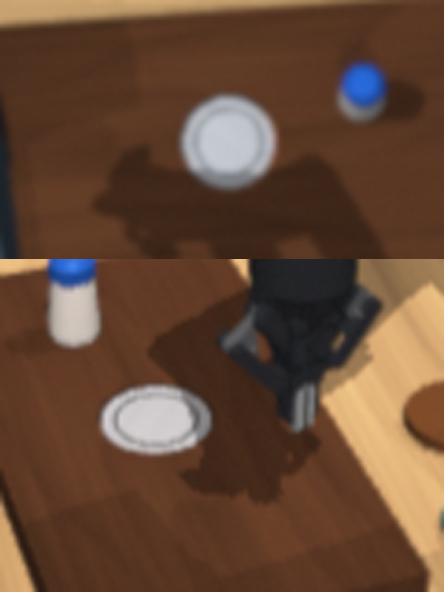

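The cover now lies flush and level in the well, with no rim showing and the shaker unmoved. The arm is clear, so I'm handing in.

```bash
python3 -c "
from h import *
print(manip.sign_off())"
```

```text
the job is handed in; nothing more can be done
None
```

The cover is in the salt well, pressed home on what feels like the cup, and the job is handed in at about 25 s of the 59 s allowed.

- **Dropping it in:** I pushed the bare steel cover about 123 mm across the board, cradled between the part-open fingertips, until it fell into the well. While nudging, the largest force reading was about 2 N.
- **Pressing it home:** With the fingers shut, I touched the cover about 6 mm above the board, where it should be when resting on the ring. It then slid down 8 mm at about 4 to 5 N and stopped firmly. The force rose from 7 to 15 N with no further travel, which puts the cup rim about 16 mm below the board's top. The 15 N was the peak force on the cover, well under the 30 N limit.
- **Final pictures:** The cover looks flush and level in the well, and the shaker stands where it was. I did not check the other things again, but the arm never came near them. The arm was clear and touching nothing.

**Disagreements:**
- The camera fit put the board's top at 44 to 48 mm, while touch gave about 43 mm; I went by touch.
- After the drop, the camera fit showed the cover about 4 mm off the well's centre, more than the 2.5 mm the well allows. I put this down to camera error because touch matched a level cover on the ring.
- That the cover's weight now rests on the cup is known only from the firm stop; I had no way to measure it.

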